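# Set the stock tags of the lab kit bins

### The job

Bring the flip tags on the rail up to date after the lesson: every full bin (all six wells filled) should have its tag lying over towards the bin with the round-disc face up, and every bin that is not full should have its tag lying over towards the robot with the bar face up. Push the wrong tags over gently with the fingertips. Pick nothing up, and leave the bins and the other things on the bench where they are.

Things in the scene. Friction and masses are not known exactly. Their poses are not given: they have to be found in the camera images.
- rail: Aluminium profile rail, 40 mm wide, 430 mm long, lying across the bench on two low feet, fixed; its top is 50 mm above the bench. Origin: centre of its underside, on the bench. x points across the rail, away from the robot and towards the row of bins; y along the rail. It is turned by up to 9 degrees about the vertical.
- holder1: Black tag holder, 40 x 62 mm, one of four fixed on the rail in any order, about 105 mm apart. Origin: centre of its underside, on the rail's top (50 mm above the bench). Axes as the rail's. Hinge pin along y, 14 mm above this origin (64 mm above the bench); stop flanges beside it rise to 80 mm above the bench. It carries tag1. Its bin is the one standing straight beyond it in x.
- holder2: Black tag holder, 40 x 62 mm, one of four fixed on the rail in any order, about 105 mm apart. Origin: centre of its underside, on the rail's top (50 mm above the bench). Axes as the rail's. Hinge pin along y, 14 mm above this origin (64 mm above the bench); stop flanges beside it rise to 80 mm above the bench. It carries tag2. Its bin is the one standing straight beyond it in x.
- holder3: Black tag holder, 40 x 62 mm, one of four fixed on the rail in any order, about 105 mm apart. Origin: centre of its underside, on the rail's top (50 mm above the bench). Axes as the rail's. Hinge pin along y, 14 mm above this origin (64 mm above the bench); stop flanges beside it rise to 80 mm above the bench. It carries tag3. Its bin is the one standing straight beyond it in x.
- holder4: Black tag holder, 40 x 62 mm, one of four fixed on the rail in any order, about 105 mm apart. Origin: centre of its underside, on the rail's top (50 mm above the bench). Axes as the rail's. Hinge pin along y, 14 mm above this origin (64 mm above the bench); stop flanges beside it rise to 80 mm above the bench. It carries tag4. Its bin is the one standing straight beyond it in x.
- tag1 (a joint): Flip tag in holder1: aluminium plate 50 mm wide, 4 mm thick, 60 mm from pin to free edge, 25-50 g. 0 = upright; +0.70 rad = lying over towards the bin, raised round disc face up; -0.70 = over towards the robot, raised bar face up. Lying over, its edge is 110 mm above the bench, 39 mm to that side of the pin; upright 124 mm. Swings freely, needs under 1 N; past upright it falls over by itself.
- tag2 (a joint): Flip tag in holder2: aluminium plate 50 mm wide, 4 mm thick, 60 mm from pin to free edge, 25-50 g. 0 = upright; +0.70 rad = lying over towards the bin, raised round disc face up; -0.70 = over towards the robot, raised bar face up. Lying over, its edge is 110 mm above the bench, 39 mm to that side of the pin; upright 124 mm. Swings freely, needs under 1 N; past upright it falls over by itself.
- tag3 (a joint): Flip tag in holder3: aluminium plate 50 mm wide, 4 mm thick, 60 mm from pin to free edge, 25-50 g. 0 = upright; +0.70 rad = lying over towards the bin, raised round disc face up; -0.70 = over towards the robot, raised bar face up. Lying over, its edge is 110 mm above the bench, 39 mm to that side of the pin; upright 124 mm. Swings freely, needs under 1 N; past upright it falls over by itself.
- tag4 (a joint): Flip tag in holder4: aluminium plate 50 mm wide, 4 mm thick, 60 mm from pin to free edge, 25-50 g. 0 = upright; +0.70 rad = lying over towards the bin, raised round disc face up; -0.70 = over towards the robot, raised bar face up. Lying over, its edge is 110 mm above the bench, 39 mm to that side of the pin; upright 124 mm. Swings freely, needs under 1 N; past upright it falls over by itself.
- full_a: Grey open kit bin, 130 mm (x) by 76 mm (y), 45 mm high, loose, about 0.7 kg, with a white insert of six wells in two rows of three. FULL: all six wells hold a plain steel cylinder. Nothing in it stands higher than its rim. Origin: centre of its underside, on the bench, 127 mm beyond its tag's hinge pin in x.
- full_b: Grey open kit bin, 130 mm (x) by 76 mm (y), 45 mm high, loose, about 0.7 kg, with a white insert of six wells in two rows of three. FULL: all six wells hold a stepped steel weight with a thin neck. Nothing in it stands higher than its rim. Origin: centre of its underside, on the bench, 127 mm beyond its tag's hinge pin in x.
- short_a: Grey open kit bin, 130 mm (x) by 76 mm (y), 45 mm high, loose, about 0.7 kg, with a white insert of six wells in two rows of three. NOT FULL: only two steel cylinders; four wells are empty and dark. Nothing in it stands higher than its rim. Origin: centre of its underside, on the bench, 127 mm beyond its tag's hinge pin in x.
- short_b: Grey open kit bin, 130 mm (x) by 76 mm (y), 45 mm high, loose, about 0.7 kg, with a white insert of six wells in two rows of three. NOT FULL: only three stepped steel weights; three wells are empty and dark. Nothing in it stands higher than its rim. Origin: centre of its underside, on the bench, 127 mm beyond its tag's hinge pin in x.
- weight: Brass weight with a neck, 36 mm across, 52 mm high, loose, standing in front of the rail; leave alone. Origin: centre of its underside.
- clamp_screw: Steel thumb screw, 22 mm across, 30 mm high, loose, standing between the rail and the bins; leave alone. Origin: centre of its underside.
- phone: Phone, 150 x 72 x 9 mm, lying in front of the rail; leave alone. Origin: centre of its underside.
- stopwatch: Round stopwatch, 54 mm across, 16 mm thick, lying in front of the rail; leave alone. Origin: centre of its underside.
- meter: Black hand multimeter, 150 x 74 x 43 mm, lying beside the bins; leave alone. Origin: centre of its underside.
- caliper: Steel caliper, 220 mm long, 9 mm thick, lying beside the bins; leave alone. Origin: centre of its underside.
- screwdriver: Screwdriver, 190 mm long, lying behind the bins; leave alone. Origin: on its long axis, at bench height.
Things that resemble listed ones, but are neither listed nor needed, are in the scene too. What is shaped like the short_b but blue is not meant. What is shaped like the short_a but yellow is not meant.

How it is judged (in metres and radians):
At the end, for the whole second after the job is handed in: Each tag in front of a full bin rests over towards the bin (joint above 0.6 rad) and each tag in front of a bin that is not full rests over towards the robot (joint below -0.6 rad), all at rest (((y of full_a in the frame of holder1 between -0.05 and 0.05 m and value of joint tag1 above 0.6 rad) or (y of full_a in the frame of holder2 between -0.05 and 0.05 m and value of joint tag2 above 0.6 rad) or (y of full_a in the frame of holder3 between -0.05 and 0.05 m and value of joint tag3 above 0.6 rad) or (y of full_a in the frame of holder4 between -0.05 and 0.05 m and value of joint tag4 above 0.6 rad)) and ((y of full_b in the frame of holder1 between -0.05 and 0.05 m and value of joint tag1 above 0.6 rad) or (y of full_b in the frame of holder2 between -0.05 and 0.05 m and value of joint tag2 above 0.6 rad) or (y of full_b in the frame of holder3 between -0.05 and 0.05 m and value of joint tag3 above 0.6 rad) or (y of full_b in the frame of holder4 between -0.05 and 0.05 m and value of joint tag4 above 0.6 rad)) and ((y of short_a in the frame of holder1 between -0.05 and 0.05 m and value of joint tag1 below -0.6 rad) or (y of short_a in the frame of holder2 between -0.05 and 0.05 m and value of joint tag2 below -0.6 rad) or (y of short_a in the frame of holder3 between -0.05 and 0.05 m and value of joint tag3 below -0.6 rad) or (y of short_a in the frame of holder4 between -0.05 and 0.05 m and value of joint tag4 below -0.6 rad)) and ((y of short_b in the frame of holder1 between -0.05 and 0.05 m and value of joint tag1 below -0.6 rad) or (y of short_b in the frame of holder2 between -0.05 and 0.05 m and value of joint tag2 below -0.6 rad) or (y of short_b in the frame of holder3 between -0.05 and 0.05 m and value of joint tag3 below -0.6 rad) or (y of short_b in the frame of holder4 between -0.05 and 0.05 m and value of joint tag4 below -0.6 rad)) and velocity of joint tag1 between -0.3 and 0.3 rad/s and velocity of joint tag2 between -0.3 and 0.3 rad/s and velocity of joint tag3 between -0.3 and 0.3 rad/s and velocity of joint tag4 between -0.3 and 0.3 rad/s); the robot touches nothing.
It fails at once if a bin is picked up, carried or shoved (more than 20 mm) (distance of any of full_a, full_b, short_a, short_b from where it was at the start of the episode above 0.02 m).
It fails at once if another thing on the bench is picked up, carried or shoved (more than 30 mm) (distance of any of weight, clamp_screw, phone, stopwatch, meter, caliper, screwdriver from where it was at the start of the episode above 0.03 m).
It fails at once if a tag or its holder is handled roughly (over 15 N) (contact force between the fingers and holder1 above 15 N or contact force between the fingers and holder2 above 15 N or contact force between the fingers and holder3 above 15 N or contact force between the fingers and holder4 above 15 N).
It also fails if it takes over 51 s, if anything falls off the work surface, if the arm or the gripper's body presses on something with over 40 N, if the wrist force passes 120 N, or if a joint passes its speed limit or range.

### The arm

A 6-joint arm with a two-finger parallel gripper is mounted at the origin on the work surface. World frame = base frame: x ahead of the robot, y to its left, z up, the work surface at z = 0. Lengths are in m, angles in degrees, forces in N, time in s.
With the tool pointing down it reaches from about 0.4 to 0.825 m from the base axis. Payload 7 kg.
Tool frame: the origin (TCP) lies midway between the tips of the shut fingers; the grasp point (between the pads) lies 19 mm behind it; z points along the fingers, y is the line along which they close (so a half turn about z gives the same grasp; the last joint's range is limited). The gripper opens to 88 mm and grips with 3 to 60 N. Pads are 19 mm wide; open, the fingers measure 130 mm over their backs; the gripper's body (78 mm by 193 mm) begins 47 mm behind the grasp point.
Start: joints at [86.637, 20.546, 0.682, 0, -70.136, -16.507], TCP at [0.229, 0.635, 0.227] pointing down, gripper open.
Joint ranges: [-176.03, 176.03], [-82.01, 121.73], [-58.28, 71.71], [-173.87, 95.51], [-174.79, -0.11], [-173.66, 173.66]. Speed limits (degrees/s): [136.94, 136.94, 172.46, 180, 180, 180].

### API

Orientations are given as [roll, pitch, yaw] about the fixed x, y, z axes, in that order (R = Rz(yaw) Ry(pitch) Rx(roll)).
In Python, from plant import telemetry, viewer, workorder gives the robot as it stands. The module is installed in compiled form; this text tells all that it offers.
- The arm moves only by the tool carry_out, never from a script. Its argument "rows" is a list of rows, each a list of 6 numbers: the shift along the tool's x, y, z in m, then the turn, a rotation vector about the tool's x, y, z in rad. In form: [[tx, ty, tz, ax, ay, az], ...]. A call has 1 to 8 rows; each row is the pose to reach, as a shift and turn from the pose commanded when the call began, along the tool's axes at that moment; what a row does not reach only later rows make up. A row lasts 1/8 s, in which the tool goes at most 62.5 mm and 10.7 degrees, less where a joint would pass 70% of its speed; a pose out of reach is approached as far as the arm can. A call with a gripper value outside its range is refused whole. "grip" is the gripper's target within -1 to 1 (fully open at 1, half-way at 0, shut at -1), set as the call begins (left out, the last holds). The fingers move at their own pace and stop on an object; the grip force is fixed at half the most. Time passes only in rows, so rows that repeat a pose let the fingers close. It gives the time, the measured TCP pose, the force, the opening and the grip force at its end, in the units of the state.
- telemetry.get_obs(): the state, without advancing time (a new reading comes with each control period).
- viewer.snapshot(name): name is "scene" or "top"; returns the picture (400x640x3 uint8, red, green, blue); there is no depth.
- viewer.camera_info(name): a dict with "intrinsics" (3x3 intrinsics, pixels), "k1" (the pictures are not rectified: a ray, as slopes to the right and down, at radius r is drawn at 1 + k1 r^2 times it, then the intrinsics apply), "extrinsics" (4x4, takes a point from camera to world coordinates). Camera axes: x right, y down, z forward; pixel columns grow to the right and rows downward; lengths in m; the calibration is good to about 2 mm. A picture is of the moment at which its call begins. camera_info takes no time and is no camera call.
- workorder.close_job(): hands the job in; it is judged then, once.
The state is a dict: "clock": time; "joint_pos": joint angles; "qvel": joint speeds; "tau": joint torques, N m; "tool_pos": TCP position; "orientation": TCP orientation; "force": force on the tool from outside, world axes, zero at the start; "moment": the same for the moment, N m; "opening": finger opening in m; "gripper_force": force on a finger pad.
Only numpy, scipy, OpenCV 4.12 (cv2) and the standard library are available. Lean on these libraries where they do the work, as an engineer would, in place of code of your own. Each camera call takes 0.05 s, during which the arm holds its last target. There are 200 camera calls.

## Working session

There is one attempt and no reset: what is moved stays moved. The work goes in short steps, Python scripts to look and compute and a tool call to move; the robot and the scene stay as the last step left them, time stands still between calls to the robot, and variables do not carry over. Pictures are saved under pics/ and viewed, at most 10 in all, crops included, and the job is handed in when it is done.

Besides the shell and the picture viewer there is one more tool, called after "Request:" as name(argument=value, ...) on one line, values as JSON. carry_out: Moves the arm, as the interface text tells. Its arguments: {"type":"object","properties":{"rows":{"type":"array"},"grip":{"type":"number"}},"required":["rows"]}

```bash
mkdir -p pics; python3 - <<'E'
from plant import telemetry, viewer
import cv2,numpy as np
for n in("scene","top"):
    im=viewer.snapshot(n); cv2.imwrite(f"pics/{n}0.png",im[:,:,::-1])
    c=viewer.camera_info(n); print(n,c)
print(telemetry.get_obs())
E
```

```text
scene {'intrinsics': array([[438.71934096,   0.        , 326.57040278],
       [  0.        , 438.71934096, 197.23170885],
       [  0.        ,   0.        ,   1.        ]]), 'k1': 0.039701831568987545, 'extrinsics': array([[-0.86282929,  0.30242021, -0.40505263,  1.09465856],
       [ 0.50538188,  0.53306674, -0.67854919,  0.93671561],
       [ 0.0107131 , -0.79017837, -0.61278329,  0.88611999],
       [ 0.        ,  0.        ,  0.        ,  1.        ]])}
top {'intrinsics': array([[503.12724964,   0.        , 311.01225395],
       [  0.        , 503.12724964, 199.74377127],
       [  0.        ,   0.        ,   1.        ]]), 'k1': -0.11728142062385563, 'extrinsics': array([[-0.02435202, -0.98215848,  0.18647174,  0.25403511],
       [-0.99940875,  0.02844628,  0.01931193,  0.00391004],
       [-0.0242718 , -0.1858912 , -0.9822705 ,  1.54707172],
       [ 0.        ,  0.        ,  0.        ,  1.        ]])}
{'clock': 0.1, 'joint_pos': array([ 8.66372557e+01,  2.05870944e+01,  6.40952509e-01, -1.93504631e-02,
       -7.01373771e+01, -1.65072675e+01]), 'qvel': array([-0.13029804, -0.08748621,  0.1425089 ,  0.06491645, -0.04173635,
        0.08061803]), 'tau': array([-2.09804799e-03, -5.84165025e+01,  2.93751115e+01,  7.01558948e+00,
        1.01555165e-02, -5.16831676e-05]), 'tool_pos': array([0.22928695, 0.63440127, 0.22572864]), 'orientation': array([ 1.79914754e+02, -6.29113728e-03, -1.98765950e+01]), 'force': array([-0.0663642 , -0.76543691, -0.38195879]), 'moment': array([ 0.01923688,  0.01907104, -0.01281177]), 'gripper_force': 0.0, 'opening': 0.08770418558897512}
```

View pics/scene0.png

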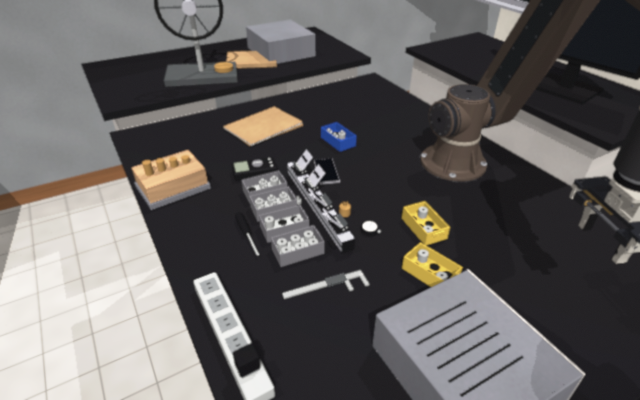

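View pics/top0.png

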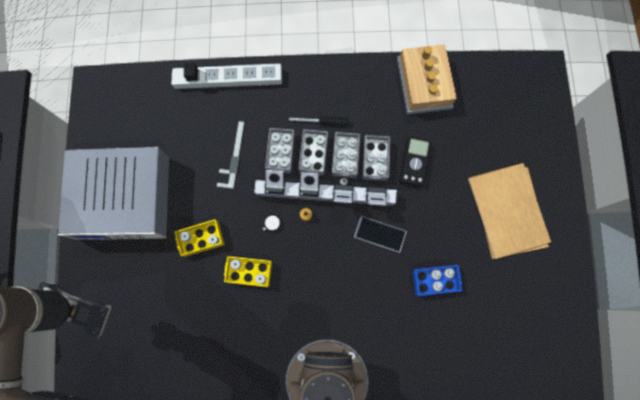

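The top view shows four grey bins at about (280,150), (314,152), (346,155) and (376,158), with the rail below them. The yellow bins at (200,238) and (248,272) and the blue one at (438,280) aren't meant. I'll enlarge the row next.

```bash
cat > h.py <<'E'
import cv2,numpy as np
from plant import viewer
def ray(n,u,v):
    c=viewer.camera_info(n);K=c["intrinsics"];k=c["k1"]
    d=np.array([(u-K[0,2])/K[0,0],(v-K[1,2])/K[1,1]]);p=d.copy()
    for _ in range(20): p=d/(1+k*(p@p))
    E=c["extrinsics"]; return E[:3,3],E[:3,:3]@np.array([*p,1])
def at(n,u,v,z):
    o,r=ray(n,u,v); return o+r*(z-o[2])/r[2]
def proj(n,P):
    c=viewer.camera_info(n);K=c["intrinsics"];E=c["extrinsics"]
    q=E[:3,:3].T@(np.array(P)-E[:3,3]);p=q[:2]/q[2];p=p*(1+c["k1"]*(p@p))
    return K[:2,:2]@p+K[:2,2]
E
python3 - <<'E'
import cv2
a=cv2.imread("pics/top0.png")[120:215,240:410]; a=cv2.resize(a,None,fx=4.7,fy=4.7,interpolation=cv2.INTER_CUBIC)
cv2.imwrite("pics/c1.png",a)
a=cv2.imread("pics/scene0.png")[140:270,230:390]; a=cv2.resize(a,None,fx=4.6,fy=4.6,interpolation=cv2.INTER_CUBIC)
cv2.imwrite("pics/c2.png",a)
E
```

```text
(no output)
```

View pics/c1.png

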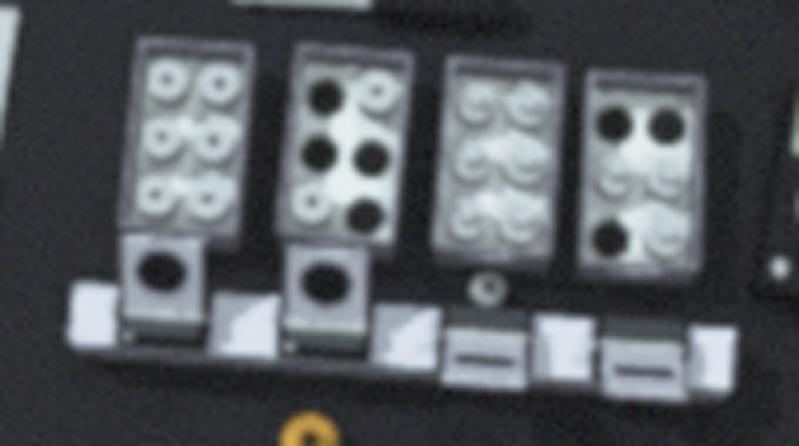

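View pics/c2.png

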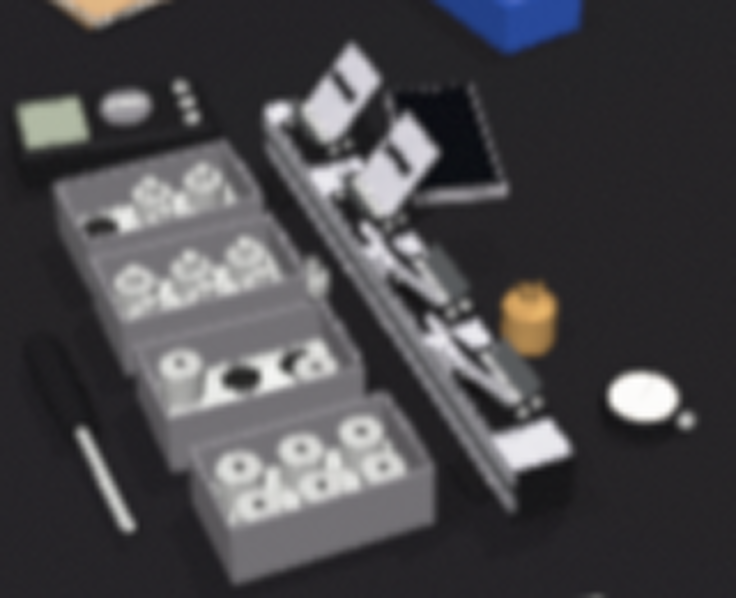

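The four bins, by crop x: A (185) has six cylinders, so it is full and its disc tag is right. B (345) has two, so it is short and its disc tag is wrong. C (500) has six stepped weights, so it is full and its bar tag is wrong. D (645) has three, so it is short and its bar tag is right. I need to flip B towards the robot and C towards its bin.

```bash
python3 - <<'E'
from h import *
import numpy as np
from plant import telemetry
f=lambda x,y,z:at("top",240+(x+.5)/4.7-.5,120+(y+.5)/4.7-.5,z)
P={}
for n,x,y,z in [("railL",70,315,.05),("railR",737,360,.05),("A l",121,236,.11),("A r",207,238,.11),("B l",285,246,.11),("B r",370,250,.11),("C l",443,384,.11),("C r",526,389,.11),("D l",602,395,.11),("D r",685,401,.11),("screw",488,289,.03),("weight",310,440,.05)]:
    P[n]=f(x,y,z); print(n,P[n].round(4))
for n in "ABCD": print(n,((P[n+" l"]+P[n+" r"])/2).round(4), np.linalg.norm(P[n+" l"]-P[n+" r"]).round(4))
d=P["railL"]-P["railR"]; print(np.linalg.norm(d), "yaw",np.degrees(np.arctan2(-d[0],d[1])), "mid",(P["railL"]+P["railR"])/2)
# rail white faces by contour
g=cv2.imread("pics/top0.png"); 
o,r=ray("scene",0,0)
# triangulate C and D free edges in scene crop
E
```

```text
railL [0.584  0.2051 0.05  ]
railR [ 0.5417 -0.2257  0.05  ]
A l [0.6206 0.1647 0.11  ]
A r [0.6176 0.1106 0.11  ]
B l [0.6109 0.0618 0.11  ]
B r [0.6068 0.0087 0.11  ]
C l [ 0.5203 -0.0341  0.11  ]
C r [ 0.5157 -0.0852  0.11  ]
D l [ 0.5106 -0.1319  0.11  ]
D r [ 0.5053 -0.183   0.11  ]
screw [ 0.5977 -0.0678  0.03  ]
weight [0.4974 0.0508 0.05  ]
A [0.6191 0.1377 0.11  ] 0.0542
B [0.6089 0.0353 0.11  ] 0.0533
C [ 0.518  -0.0596  0.11  ] 0.0513
D [ 0.5079 -0.1574  0.11  ] 0.0513
0.4329400288009964 yaw -5.617869977136398 mid [ 0.56285189 -0.01030951  0.05      ]
```

Tag widths come out at 51–54 mm and the rail at 433 mm, against 50 and 430 given, so the measurements hold. Rail yaw is about -5.6°, pin B is at (.570,.039) and pin C at (.557,-.063). I'll close the fingers and move to the robot side of C, staying high.

Request:
carry_out(rows=[[0.028,0.036,0,0,0,-0.03],[0.056,0.072,0,0,0,-0.06],[0.084,0.108,0,0,0,-0.09],[0.112,0.144,0,0,0,-0.12],[0.14,0.18,0,0,0,-0.16],[0.168,0.216,0,0,0,-0.19],[0.196,0.252,0,0,0,-0.22],[0.224,0.284,0,0,0,-0.25]], grip=-1)

```text
clock: 1.1
tool_pos: [0.3436, 0.2899, 0.2265]
orientation: [-180.0, 0.0, -5.5]
force: [0.7, 0.6, 0.4]
opening: 0.0134
gripper_force: 0.0
```

Request:
carry_out(rows=[[0.019,0.042,0,0,0,0],[0.037,0.083,0,0,0,0],[0.056,0.125,0,0,0,0],[0.074,0.166,0,0,0,0],[0.092,0.207,0,0,0,0],[0.11,0.25,0,0,0,0],[0.129,0.29,0,0,0,0],[0.147,0.331,0,0,0,0]])

```text
clock: 2.1
tool_pos: [0.458, -0.0536, 0.2265]
orientation: [-180.0, -0.0, -5.6]
force: [1.2, 0.1, 1.2]
opening: 0.0005
gripper_force: 0.0
```

Request:
carry_out(rows=[[0,0,0.02,0,0,0],[0,0,0.04,0,0,0],[0,0,0.06,0,0,0],[0,0,0.08,0,0,0],[0,0,0.1,0,0,0],[0,0,0.12,0,0,0],[0,0,0.126,0,0,0],[0,0,0.126,0,0,0]])

```text
clock: 3.1
tool_pos: [0.4578, -0.0522, 0.1005]
orientation: [180.0, 0.0, -5.5]
force: [0.3, -0.3, -0.6]
opening: 0.0003
gripper_force: 0.0
```

```bash
python3 - <<'E'
from h import *
from plant import telemetry
o=telemetry.get_obs(); print(o["tool_pos"],o["orientation"],o["force"],o["opening"])
t=cv2.resize(viewer.snapshot("top")[120:240,240:410,::-1],None,fx=3.5,fy=3.5,interpolation=2)
s=cv2.resize(viewer.snapshot("scene")[130:270,230:400,::-1],None,fx=3.5,fy=3.5,interpolation=2)
cv2.imwrite("pics/p1.png",cv2.resize(s,(700,576)))
cv2.imwrite("pics/p1t.png",t)
E
```

```text
[ 0.45777837 -0.05216977  0.10051104] [ 1.79976229e+02  3.96942202e-02 -5.54022639e+00] [ 0.26390988 -0.32631368 -0.61215176] 0.00030888034415410624
```

View pics/p1.png

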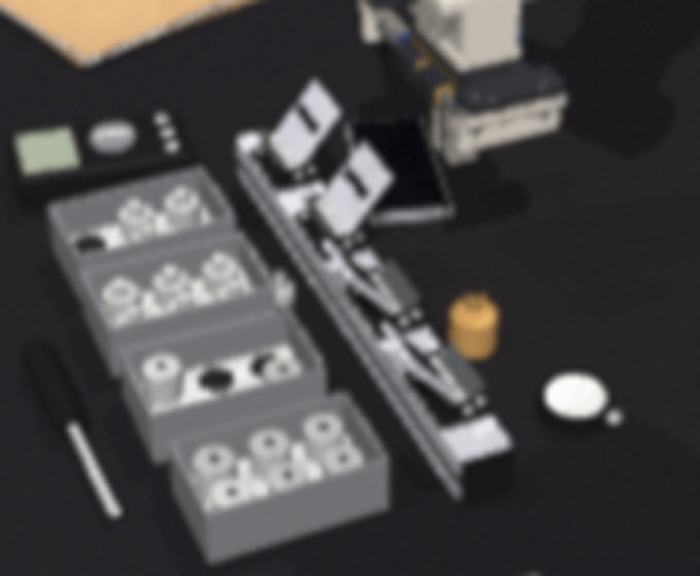

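The fingertips are at about (460,155), on the robot side of C's tag, with clearance. Now I'll push slowly in +x.

Request:
carry_out(rows=[[0.01,0,0,0,0,0],[0.02,0,0,0,0,0],[0.03,0,0,0,0,0],[0.036,0,0,0,0,0],[0.042,0,0,0,0,0],[0.048,0,0,0,0,0],[0.054,0,0,0,0,0],[0.06,0,0,0,0,0]])

```text
clock: 4.2
tool_pos: [0.5179, -0.0579, 0.1006]
orientation: [180.0, 0.0, -5.5]
force: [-0.4, -1.6, 1.3]
opening: 0.0003
gripper_force: 0.1
```

Request:
carry_out(rows=[[0.006,0,0,0,0,0],[0.012,0,0,0,0,0],[0.018,0,0,0,0,0],[0.024,0,0,0,0,0],[0.03,0,0,0,0,0],[0.036,0,0,0,0,0],[0.042,0,0,0,0,0],[0.046,0,0,0,0,0]])

```text
clock: 5.2
tool_pos: [0.5638, -0.0624, 0.1005]
orientation: [180.0, 0.0, -5.5]
force: [-0.1, -0.0, 0.6]
opening: 0.0005
gripper_force: 0.0
```

Request:
carry_out(rows=[[-0.01,0,0,0,0,0],[-0.025,0,0,0,0,0],[-0.04,0,-0.02,0,0,0],[-0.05,0,-0.04,0,0,0],[-0.05,0,-0.06,0,0,0],[-0.05,0,-0.08,0,0,0],[-0.05,0,-0.1,0,0,0],[-0.05,0,-0.1,0,0,0]])

```text
clock: 6.2
tool_pos: [0.5134, -0.0573, 0.2021]
orientation: [-179.9, -0.2, -5.5]
force: [0.1, 0.1, 0.3]
opening: 0.0003
gripper_force: 0.0
```

```bash
python3 - <<'E'
from h import *
from plant import telemetry
o=telemetry.get_obs(); print(o["tool_pos"],o["orientation"],o["force"])
s=cv2.resize(viewer.snapshot("scene")[130:270,230:400,::-1],(700,576),interpolation=2)
cv2.imwrite("pics/p2.png",s)
E
```

```text
[ 0.51343757 -0.05729763  0.20212919] [-1.79938579e+02 -1.77689106e-01 -5.52865493e+00] [0.10446433 0.06158294 0.34704671]
```

View pics/p2.png

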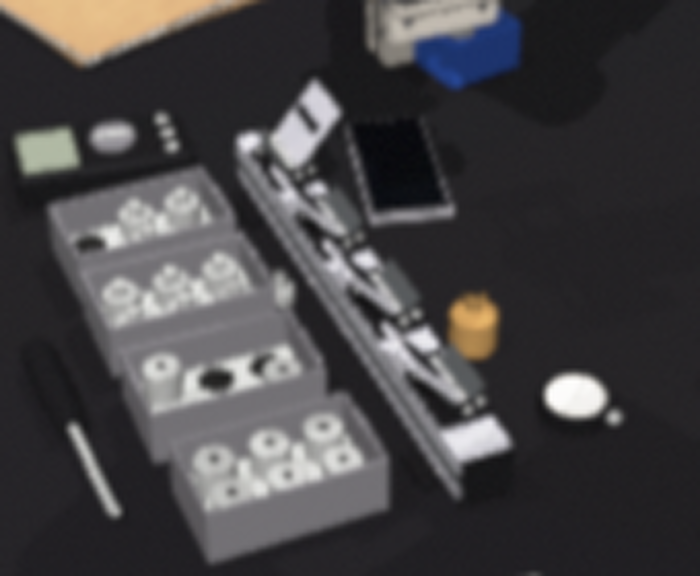

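Tag C now lies towards its bin, seen at about (335,220). Next I'll go to the bin side of B, staying high, then down.

Request:
carry_out(rows=[[0.02,-0.014,0,0,0,0],[0.04,-0.028,0,0,0,0],[0.06,-0.043,0,0,0,0],[0.08,-0.057,0,0,0,0],[0.1,-0.071,0,0,0,0],[0.12,-0.085,0,0,0,0],[0.142,-0.101,0,0,0,0],[0.142,-0.101,0,0,0,0]])

```text
clock: 7.25
tool_pos: [0.6646, 0.03, 0.1984]
orientation: [180.0, 0.1, -5.5]
force: [-1.2, -0.2, -0.1]
opening: 0.0006
gripper_force: 0.0
```

Request:
carry_out(rows=[[0,0,0.02,0,0,0],[0,0,0.04,0,0,0],[0,0,0.06,0,0,0],[0,0,0.075,0,0,0],[0,0,0.09,0,0,0],[0,0,0.1,0,0,0],[0,0,0.1,0,0,0]])

```text
clock: 8.12
tool_pos: [0.6643, 0.0292, 0.0997]
orientation: [180.0, 0.1, -5.6]
force: [-0.4, 0.1, 0.3]
opening: 0.0002
gripper_force: 0.0
```

Request:
carry_out(rows=[[-0.01,0,0,0,0,0],[-0.02,0,0,0,0,0],[-0.03,0,0,0,0,0],[-0.036,0,0,0,0,0],[-0.042,0,0,0,0,0],[-0.048,0,0,0,0,0],[-0.054,0,0,0,0,0],[-0.06,0,0,0,0,0]])

```text
clock: 9.12
tool_pos: [0.6046, 0.0351, 0.1005]
orientation: [180.0, 0.0, -5.5]
force: [0.8, -0.1, -0.4]
opening: 0.0004
gripper_force: 0.1
```

Request:
carry_out(rows=[[-0.006,0,0,0,0,0],[-0.012,0,0,0,0,0],[-0.018,0,0,0,0,0],[-0.024,0,0,0,0,0],[-0.03,0,0,0,0,0],[-0.036,0,0,0,0,0],[-0.042,0,0,0,0,0],[-0.042,0,0,0,0,0]])

```text
clock: 10.12
tool_pos: [0.5628, 0.0392, 0.1007]
orientation: [-180.0, -0.0, -5.5]
force: [0.2, -0.4, 0.9]
opening: 0.0007
gripper_force: 0.0
```

Request:
carry_out(rows=[[0.01,0,0,0,0,0],[0.025,0,0,0,0,0],[0.04,0,-0.02,0,0,0],[0.05,0,-0.04,0,0,0],[0.05,0,-0.06,0,0,0],[0.05,0,-0.08,0,0,0],[0.05,0,-0.1,0,0,0],[0.05,0,-0.1,0,0,0]])

```text
clock: 11.12
tool_pos: [0.6149, 0.0343, 0.2021]
orientation: [-179.9, -0.2, -5.6]
force: [0.0, 0.6, -0.7]
opening: 0.0003
gripper_force: 0.0
```

```bash
python3 - <<'E'
from h import *
s=cv2.resize(viewer.snapshot("scene")[130:270,230:400,::-1],(700,576),interpolation=2)
cv2.imwrite("pics/p3.png",s)
E
```

```text
(no output)
```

View pics/p3.png

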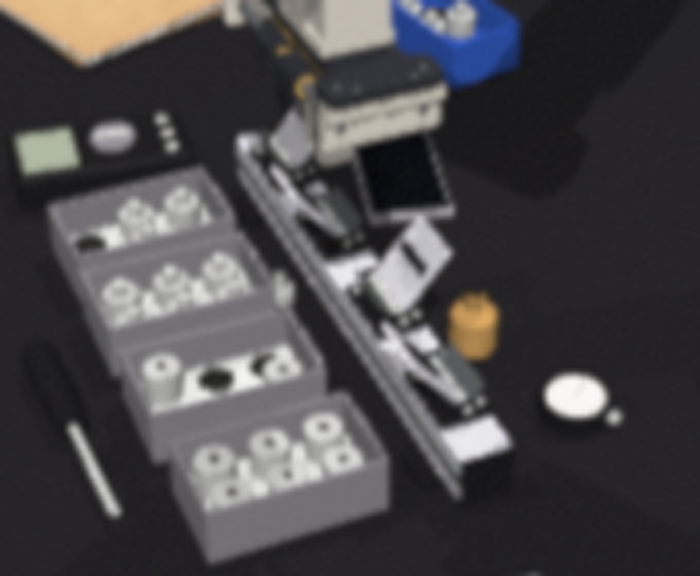

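B now lies towards the robot with its bar up, at (410,265). A and C lie towards their bins and D towards the robot. The bins and other things haven't moved, and the tool hangs clear at 0.2 m.

```bash
python3 -c "
from plant import workorder
print(workorder.close_job())"
```

```text
the job is handed in; nothing more can be done
None
```

The job is handed in: I flipped the two wrong tags (the two-cylinder bin's towards the robot, the six-stepped-weights bin's towards the bin); the last picture shows all four tags correct and nothing else moved, but the judge's verdict was not shown.

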